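# Tuck the lunchbox lid under its flap and hold it pressed on the seal

### The arm

A 7-joint arm with a two-finger parallel gripper is mounted at the origin on the work surface. World frame = base frame: x ahead of the robot, y to its left, z up, the work surface at z = 0. Lengths are in mm, angles in rad, forces in N, time in s.
With the tool pointing down it reaches from about 400 to 875 mm from the base axis. Payload 4.4 kg.
Tool frame: the origin (TCP) lies at the very end of the fingers, on their centre line; the grasp point (between the pads) lies 19 mm behind it; y points along the fingers, z is the direction in which the jaws open and shut, and the axes are right-handed (so a half turn about y gives the same grasp; the last joint's range is limited). The gripper opens to 85 mm and grips with 20 to 120 N. Pads are 22 mm wide; open, the fingers measure 114 mm over their backs; the gripper's body (76 mm by 85 mm) begins 54 mm behind the grasp point. The pads swing forward as they close: fully open they stand 13 mm farther back than shut.
Start: joints at [-1.402, 0.628, 0.038, 1.517, -0.027, 0.996, -0.02], TCP at [151.196, 632.185, 231.313] pointing down, gripper open.
Joint ranges: [-3.06, 3.06], [-0.37, 2.12], [-1.25, 1.32], [0.18, 2.47], [-1.1, 4.24], [0.23, 1.98], [-2.94, 2.94]. Speed limits (rad/s): [2.57, 2.57, 3.14, 3.14, 3.14, 3.14, 3.14].

### API

Orientations are given as [roll, pitch, yaw] about the fixed x, y, z axes, in that order (R = Rz(yaw) Ry(pitch) Rx(roll)).
In Python, from cell import * gives the robot as it stands.
- The arm moves only by the tool apply_moves, never from a script. Its argument "targets" is a list of rows, each a list of 6 numbers: the shift along the tool's x, y, z in units of 40 mm (1.0 is 40 mm), then the turn, a rotation vector about the tool's x, y, z in units of 8 degrees (1.0 is 8 degrees). A call has 1 to 12 rows; each row shifts and turns the commanded pose from where the row before left it, along the tool's axes as they then stand; what a row does not reach is not made up. A row lasts 1/8 s, in which the tool goes at most 62.5 mm and 10.7 degrees, less where a joint would pass 70% of its speed; a pose out of reach is approached as far as the arm can. A call is refused whole if a number of a shift passes 1 or a number of a turn 1, either way. A call with a gripper value outside its range is refused whole. "jaw" is the gripper command: -1 is shut, 1 is fully open, values between are in proportion, set as the call begins (left out, the last holds). The fingers move at their own pace and stop on an object; the grip force is fixed at half the most. Time passes only in rows, so rows that do not move let the fingers close. It gives the time, the measured TCP pose, the force and the opening at its end, in the units of the state.
- read_state(): the state, without advancing time (a new reading comes with each control period).
- get_image(name): name is "scene" or "side" or "wrist"; returns the picture (384x512x3 uint8, red, green, blue); there is no depth.
- calibration(name): a dict with "fx", "fy", "cx", "cy" (pixels), "world_from_camera" (4x4, takes a point from camera to world coordinates). Camera axes: x right, y down, z forward; pixel columns grow to the right and rows downward; lengths in mm; the calibration is good to about 2 mm. A picture is of the moment at which its call begins: read the wrist's pose just before it. calibration takes no time and is no camera call; for the wrist camera it gives the pose at the moment of the call.
- finish_job(): hands the job in, once; it reports no verdict.
The state is a dict: "clock": time; "qpos": joint angles; "qd": joint speeds; "tau": joint torques, N m; "eef_pos": TCP position; "tool_rot": TCP orientation; "force": force on the tool from outside, world axes, zero at the start; "torque": the same for the moment, N m; "width": finger opening in mm.
Only numpy, scipy, OpenCV 4.12 (cv2) and the standard library are available. Lean on these libraries where they do the work, as an engineer would, in place of code of your own. Each camera call takes 0.05 s, during which the arm holds its last target. There are 200 camera calls.

### The job

Pick up the loose green lid by its rib and lay it on the open top tier of the lunchbox with its white-striped edge resting on the rim just short of the white hinged flap. Then slide that edge in under the flap without lifting the flap, square, centred and nearly home against the stop, and press the other end down until the lid lies flat on the rim against the springy seal. Finish while still holding it pressed flat, ready for the clips to be closed, and leave the bowl, bottle, spoon and fork where they are.

Things in the scene. Friction and masses are not known exactly. Their poses are not given: they have to be found in the camera images.
- stack: Two-tier green lunchbox, 140 (x) by 100 (y) by 100 mm high, fixed to the counter. Lower tier closed, upper tier open at the top with walls 5 mm thick and a level rim 100 mm above the counter. Origin: centre of the underside; x points along its length towards the end that carries the white flap (roughly away from the robot), z up
- mouth (a point): Centre of the lunchbox's open top at rim height; axes as the lunchbox. On the rim at the +x end a dark stop 60 mm wide stands from x = +62 to +70 mm, 9 mm high; the flap is hinged on top of it. The lid lies fully home when its striped edge is at the stop
- flap_tip (a point): Middle of the free tip of the flap, on its underside: at x = +36 mm, 9 mm above the rim while the flap is down. The flap is a white plate 70 mm wide (y), 3 mm thick, that reaches level from the stop back over the rim, leaving a 9 mm high, 26 mm deep slot below it for the lid's 5 mm thick edge
- flap (a joint): Lift angle of the flap in rad, 0 = down (level); a very light spring (about 0.5 N at the tip) keeps it down, so a lid edge pushed up against it lifts it. It counts as lifted above 0.15
- seal (a joint): Travel of the springy grey seal strip in m, 0 = up, grows as it is pressed down. The strip (10 mm in x, 70 mm in y) crosses the open top at x = -55 mm from point mouth and stands 5 mm above the rim when up; 2 N starts it moving, about 8 N on it brings it level with the rim (0.005), where the lid meets the rim. The lid's weight alone does not press it
- lid: Loose flat green lid, 130 (x) by 108 (y) by 5 mm thick, about 90 g, lying flat on the counter. Origin: centre of its underside; x points to the edge with the white stripe (the one to tuck). On top is a dark green upright rib, 44 mm long along x, 14 mm thick (y), from 5 to 35 mm above the underside, centred 30 mm from the origin towards the plain end (-x)
- lid_edge (a point): Middle of the lid's striped edge, on the underside: 65 mm from the lid's origin along +x
- lid_grip (a point): Grip point in the middle of the rib, 27 mm above the lid's underside, 30 mm from the origin along -x; axes as the lid (squeeze along y, 14 mm)
- bowl: Small white ceramic bowl with blue rim, 116 mm across, 48 mm high; origin centre of underside. Leave alone
- bottle: Closed steel sipper bottle, 68 mm across, 210 mm tall, upright; origin centre of underside. Leave alone
- spoon: Wooden spoon 220 mm long lying along its x; leave alone
- fork: Steel fork about 180 mm long, 4 mm thick, lying along its x; leave alone
There are look-alikes about, which are no part of the job. There is more than one size of the lid; the one meant has the size given above.

How it is judged:
By the outcome, as a careful person would: the job done as asked, in the order asked, and still so for the second after the job is handed in, while the arm keeps its last pose, push and grip.
It also fails if it takes over 42 s, if anything falls off the work surface, if the arm or the gripper's body presses on something with over 40 N, if the wrist force passes 120 N, or if a joint passes its speed limit or range.

## Working session

There is one attempt and no reset: what is moved stays moved. The work goes in short steps, Python scripts to look and compute and a tool call to move; the robot and the scene stay as the last step left them, time stands still between calls to the robot, and variables do not carry over. Pictures are saved under pics/ and viewed, about 8 in all and at most 12, crops included, and the job is handed in when it is done.

Besides the shell and the picture viewer there is one more tool, called after "Call:" as a command line: name --pt "numbers of a row" for each row, then --argument value for the rest. apply_moves: Moves the arm, as the interface text tells. Its arguments: {"type":"object","properties":{"targets":{"type":"array"},"jaw":{"type":"number"}},"required":["targets"]}

```bash
ls; mkdir -p pics
python3 - <<'E'
from cell import *
import cv2
s=read_state();print({k:s[k] for k in ('clock','eef_pos','tool_rot','force','width')})
for n in("scene","side","wrist"):
    c=calibration(n);print(n,c)
    im=get_image(n);cv2.imwrite(f"pics/{n}0.png",im[:,:,::-1])
E
```

```text
pics
{'clock': 0.0, 'eef_pos': array([151.05783452, 631.53907114, 230.38072585]), 'tool_rot': array([-1.57273724e+00, -8.71107358e-06, -2.34854164e-01]), 'force': array([0.25289307, 0.0218593 , 1.18220194]), 'width': 85.29825648359399}
scene {'fx': 456.82614636971755, 'fy': 456.82614636971755, 'cx': 253.47637063790424, 'cy': 191.80525783161266, 'world_from_camera': array([[-3.33829863e-01,  5.58179527e-01, -7.59600710e-01,
         1.60572985e+03],
       [ 9.42552194e-01,  1.87086432e-01, -2.76756262e-01,
         3.88957592e+02],
       [-1.23686931e-02, -8.08352820e-01, -5.88568376e-01,
         8.83311304e+02],
       [ 0.00000000e+00,  0.00000000e+00,  0.00000000e+00,
         1.00000000e+00]])}
side {'fx': 388.4616324476603, 'fy': 388.4616324476603, 'cx': 256.7447676459996, 'cy': 189.55318511273254, 'world_from_camera': array([[ 8.96754877e-01, -3.08701763e-01,  3.17070833e-01,
         2.34512538e+02],
       [-4.42452735e-01, -6.38639580e-01,  6.29583246e-01,
        -7.00836295e+02],
       [ 8.14052589e-03, -7.04870703e-01, -7.09289097e-01,
         8.90483721e+02],
       [ 0.00000000e+00,  0.00000000e+00,  0.00000000e+00,
         1.00000000e+00]])}
wrist {'fx': 300.89822732300456, 'fy': 300.89822732300456, 'cx': 258.23685266245576, 'cy': 195.726297454052, 'world_from_camera': array([[ 2.31265187e-01,  9.25965413e-01,  2.98503715e-01,
         7.44961549e+01],
       [ 9.72888672e-01, -2.19475902e-01, -7.29243404e-02,
         6.49971436e+02],
       [-2.01104499e-03,  3.07275744e-01, -9.51618397e-01,
         3.73675599e+02],
       [ 0.00000000e+00,  0.00000000e+00,  0.00000000e+00,
         1.00000000e+00]])}
```

View pics/scene0.png

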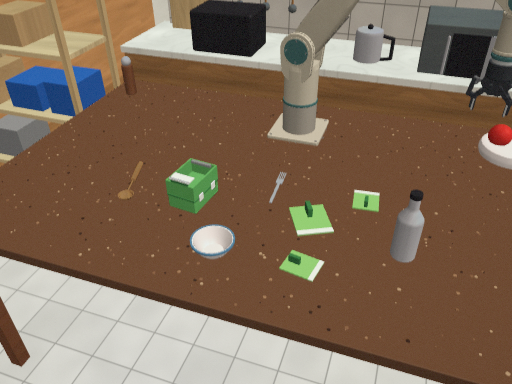

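View pics/side0.png

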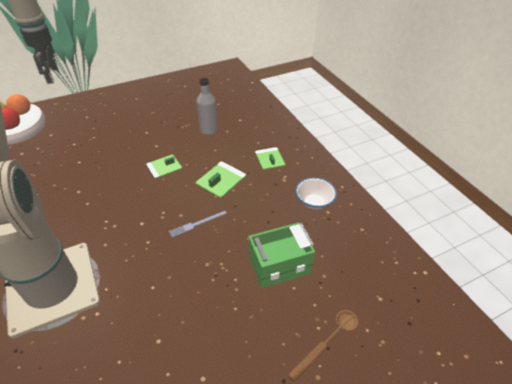

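```bash
cat > h.py <<'E'
import numpy as np,cv2
from cell import *
def ray(c,uv,z):
    uv=np.atleast_2d(uv).astype(float);M=c["world_from_camera"]
    d=np.c_[(uv[:,0]-c["cx"])/c["fx"],(uv[:,1]-c["cy"])/c["fy"],np.ones(len(uv))]@M[:3,:3].T
    o=M[:3,3];return o+d*((z-o[2])/d[:,2])[:,None]
def proj(c,P):
    M=np.linalg.inv(c["world_from_camera"]);q=np.atleast_2d(P)@M[:3,:3].T+M[:3,3]
    return np.c_[q[:,0]/q[:,2]*c["fx"]+c["cx"],q[:,1]/q[:,2]*c["fy"]+c["cy"]]
E
python3 - <<'E'
from h import *
crops=[]
for n,ls in(("scene",(311,219)),("side",(221,179))):
    im=cv2.imread(f"pics/{n}0.png");c=calibration(n)
    hsv=cv2.cvtColor(im,cv2.COLOR_BGR2HSV)
    g=cv2.inRange(hsv,(40,80,40),(80,255,255))
    k,l,st,ce=cv2.connectedComponentsWithStats(g)
    for i in range(1,k):
        if st[i,4]<60: continue
        ys,xs=np.where(l==i);P=ray(c,np.c_[xs,ys],5)[:,:2]
        r=cv2.minAreaRect(P.astype(np.float32));print(n,ce[i].round(),st[i,4],np.round(r[0]),np.round(r[1]),round(r[2],1))
    for u,v in (ls,(193,185) if n=="scene" else (281,250)):
        u=int(u);v=int(v);crops.append(cv2.resize(im[v-36:v+36,u-48:u+48],(400,300),interpolation=cv2.INTER_CUBIC))
cv2.imwrite("pics/c1.png",np.vstack([np.hstack(crops[:2]),np.hstack(crops[2:])]))
E
```

```text
scene [192. 187.] 1733 [ 490. -235.] [194. 268.] 82.9
scene [366. 202.] 402 [409. 329.] [82. 79.] 5.0
scene [309. 216.] 849 [528. 174.] [133. 108.] 27.7
scene [299. 264.] 679 [742. 201.] [83. 83.] 80.1
side [61. 27.] 583 [ 217. 1725.] [737. 134.] 82.8
side [79. 20.] 186 [ 337. 1800.] [498.  64.] 81.0
side [270. 159.] 373 [739. 198.] [84. 83.] 79.4
side [166. 165.] 390 [405. 329.] [80. 86.] 5.4
side [218. 181.] 813 [536. 179.] [112. 113.] 27.1
side [279. 255.] 2478 [ 583. -164.] [173. 179.] 82.9
```

View pics/c1.png

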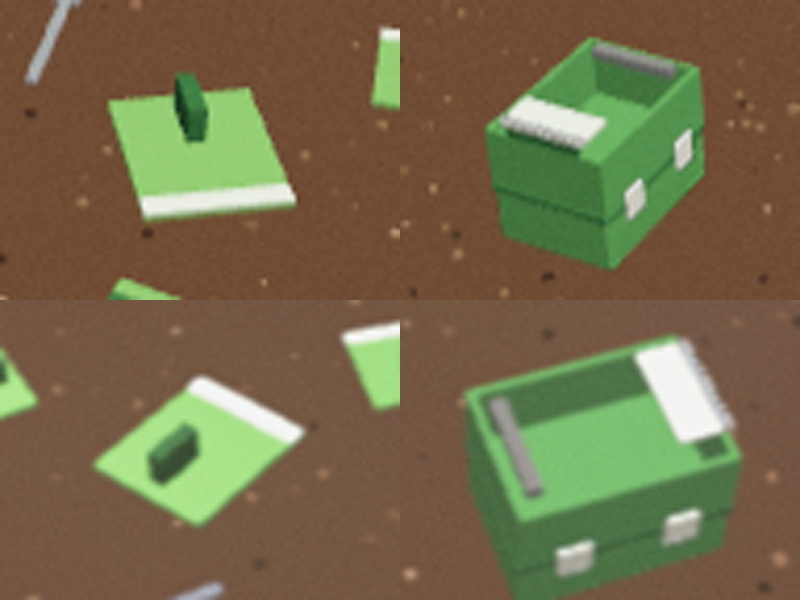

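Run:
```python
from h import *
cb={"side":((233,214),[(67,93),(118,220),(340,158),(278,37)]),"scene":((145,149),[(190,38),(299,67),(205,163),(87,126)])}
for n in cb:
    c=calibration(n);o,p=cb[n];uv=np.array(p)*96/400+np.array(o)-.4
    P=ray(c,uv,100)[:,:2];print(n,P.round(1),P.mean(0).round(1),[np.linalg.norm(P[i]-P[i-1]).round(1) for i in range(4)])
    d=P-np.roll(P,1,0);print(np.degrees(np.arctan2(d[:,1],d[:,0])).round(1))
    im=cv2.imread(f"pics/{n}0.png");hsv=cv2.cvtColor(im,cv2.COLOR_BGR2HSV)
    g=cv2.inRange(hsv,(40,80,40),(80,255,255))|cv2.inRange(hsv,(0,0,150),(179,60,255))
    k,l,st,ce=cv2.connectedComponentsWithStats(g)
    x,y=(311,219) if n=="scene" else (221,188)
    m=(l==l[y,x]).astype(np.uint8);ct=cv2.findContours(m,0,1)[0][0][:,0]
    Q=ray(c,ct,5)[:,:2];r=cv2.minAreaRect(Q.astype(np.float32));print(n,r, st[l[y,x]])
    # rib
    rb=cv2.inRange(hsv,(40,80,0),(85,255,120));k,l,st,ce=cv2.connectedComponentsWithStats(rb)
    for i in range(1,k):
        if np.hypot(*(ce[i]-(x,y)))<20 and st[i,4]>10: print("rib",st[i],ce[i],ray(c,ce[i],20)[0].round(1))
```

```text
side [[ 495.1 -140.5]
 [ 481.9 -236.5]
 [ 620.3 -255.5]
 [ 635.  -158.6]] [ 558.1 -197.8] [np.float64(141.1), np.float64(96.9), np.float64(139.7), np.float64(98.1)]
[172.6 -97.8  -7.8  81.4]
side ((546.8631591796875, 185.009521484375), (138.00131225585938, 113.80054473876953), 27.853702545166016) [196 161  50  36 972]
rib [209 175  11  12  66] [214.43939394 180.72727273] [518.4 167.3  20. ]
scene [[ 482.5 -237.7]
 [ 494.2 -140.1]
 [ 631.6 -153.6]
 [ 616.7 -255.8]] [ 556.3 -196.8] [np.float64(135.4), np.float64(98.3), np.float64(138.0), np.float64(103.3)]
[172.3  83.2  -5.6 -98.2]
scene ((539.0782470703125, 179.60458374023438), (157.61209106445312, 108.7806167602539), 27.671323776245117) [ 289  201   45   35 1041]
rib [305 201   8  16  62] [307.90322581 210.01612903] [527.6 171.1  20. ]
```

Call:
apply_moves --pt "0.97 0.16 -0.76 0 0 0" --pt "0.97 0.16 -0.76 0 0 0" --pt "0.97 0.16 -0.76 0 0 0" --pt "0.97 0.16 -0.76 0 0 0" --pt "0.97 0.16 -0.76 0 0 0" --pt "0.97 0.16 -0.76 0 0 0" --pt "0.97 0.16 -0.76 0 0 0" --pt "0.97 0.16 -0.76 0 0 0" --pt "0.97 0.16 -0.76 0 0 0" --pt "0.97 0.16 -0.76 0 0 0" --pt "0.97 0.16 -0.76 0 0 0" --pt "0.97 0.16 -0.76 0 0 0" --jaw 1

```text
clock: 1.65
eef_pos: [520.0, 167.8, 154.2]
tool_rot: [-1.571, 0.0, -0.235]
force: [0.7, 0.3, -0.1]
width: 85.4
```

Call:
apply_moves --pt "0 0 0 0 -0.86 0" --pt "0 0 0 0 -0.86 0" --pt "0 0 0 0 -0.86 0" --pt "0 0 0 0 -0.86 0" --pt "0 0 0 0 -0.86 0" --pt "0 0 0 0 -0.86 0" --pt "0 0 0 0 0 0"

```text
clock: 2.52
eef_pos: [519.0, 168.9, 154.3]
tool_rot: [-1.57, 0.0, 0.484]
force: [-0.1, 0.5, -0.4]
width: 85.3
```

Run:
```python
from h import *
s=read_state();print(s["clock"],s["eef_pos"],s["tool_rot"],s["force"])
c=calibration("wrist");print(c["world_from_camera"])
im=get_image("wrist")[:,:,::-1].copy();cv2.imwrite("pics/w1.png",im)
np.save("w1.npy",c["world_from_camera"])
```

```text
2.525 [519.04040969 168.85928188 154.30231776] [-1.57040638e+00  4.02878606e-04  4.84148351e-01] [-0.07471858  0.51473076 -0.43103564]
[[-4.66735583e-01  8.41773560e-01  2.71247433e-01  4.49362079e+02]
 [ 8.84396726e-01  4.44439673e-01  1.42533534e-01  1.32203750e+02]
 [-5.72160275e-04  3.06415814e-01 -9.51897590e-01  2.97523288e+02]
 [ 0.00000000e+00  0.00000000e+00  0.00000000e+00  1.00000000e+00]]
```

View pics/w1.png

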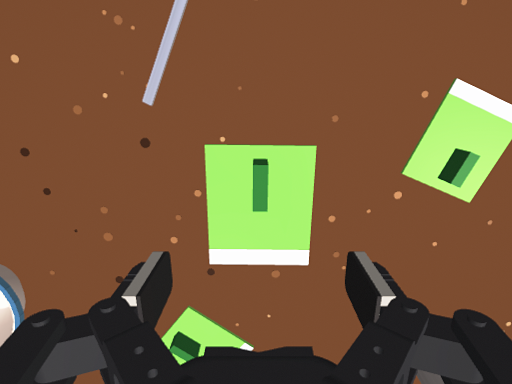

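Run:
```python
from h import *
c=calibration("wrist");c["world_from_camera"]=np.load("w1.npy")
im=cv2.imread("pics/w1.png");hsv=cv2.cvtColor(im,cv2.COLOR_BGR2HSV)
g=cv2.inRange(hsv,(40,80,20),(80,255,255))|cv2.inRange(hsv,(0,0,180),(179,60,255))
k,l,st,ce=cv2.connectedComponentsWithStats(g)
m=(l==l[205,230]).astype(np.uint8);ct=cv2.findContours(m,0,1)[0][0][:,0]
Q=ray(c,ct,5)[:,:2];r=cv2.minAreaRect(Q.astype(np.float32));print(r)
rb=cv2.inRange(hsv,(40,80,0),(85,255,120));rb[:140]=0;rb[215:]=0;rb[:,:240]=0;rb[:,290:]=0
ys,xs=np.where(rb>0);print(xs.min(),xs.max(),ys.min(),ys.max())
Q=ray(c,[(xs.min(),ys.max()),(xs.max(),ys.max()),((xs.min()+xs.max())/2,ys.max())],35);print(Q.round(1))
for z in(5,35):
  t=ray(c,[(xs.mean(),ys.min()),(xs.mean(),ys.max())],z);print(z,t.round(1))
```

```text
((544.26904296875, 183.326171875), (131.70985412597656, 109.11622619628906), 27.186260223388672)
253 267 159 164
[[500.2 153.6  35. ]
 [494.4 164.6  35. ]
 [497.3 159.1  35. ]]
5 [[498.5 159.7   5. ]
 [502.9 162.    5. ]]
35 [[493.4 156.9  35. ]
 [497.4 159.   35. ]]
```

Call:
apply_moves --pt "-0.03 0.9 0.03 0 0.07 0" --pt "0 0.9 0 0 0 0" --pt "0 0.9 0 0 0 0" --pt "0 0.6 0 0 0 0" --pt "0 0.33 0 0 0 0" --pt "0 0 0 0 0 0"

```text
clock: 3.32
eef_pos: [517.1, 169.5, 8.8]
tool_rot: [-1.571, 0.001, 0.475]
force: [0.5, 0.6, 0.9]
width: 85.5
```

Call:
apply_moves --pt "0 0 0 0 0 0" --pt "0 0 0 0 0 0" --pt "0 0 0 0 0 0" --pt "0 0 0 0 0 0" --pt "0 0 0 0 0 0" --pt "0 0 0 0 0 0" --jaw -1

```text
clock: 4.08
eef_pos: [517.9, 169.7, 9.8]
tool_rot: [-1.571, -0.001, 0.476]
force: [-0.2, 0.6, 4.5]
width: 13.0
```

Call:
apply_moves --pt "0 -0.4 0 0 0 0" --pt "0 -0.9 0 0 0 0" --pt "0 -0.9 0 0 0 0" --pt "0 -0.9 0 0 0 0" --pt "0 -0.7 0 0 0.6 0" --pt "0 0 0 0 0.9 0" --pt "0 0 0 0 0.9 0" --pt "0 0 0 0 0.9 0" --pt "0 0 0 0 0.7 0" --pt "0 0 0 0 0.3 0" --pt "0 0 0 0 0 0"

```text
clock: 5.45
eef_pos: [517.4, 169.6, 161.6]
tool_rot: [-1.571, -0.0, -0.124]
force: [0.1, 0.3, -1.0]
width: 13.1
```

Call:
apply_moves --pt "0.05 0 -0.4 0 0 0" --pt "0.05 0 -0.8 0 0 0" --pt "0.05 0 -0.9 0 0 0" --pt "0.05 0 -0.9 0 0 0" --pt "0.05 0 -0.9 0 0 0" --pt "0.05 0 -0.9 0 0 0" --pt "0.05 0 -0.9 0 0 0" --pt "0.05 0 -0.9 0 0 0" --pt "0.05 0 -0.9 0 0 0" --pt "0.05 0 -0.9 0 0 0" --pt "0 0 -0.55 0 0 0" --pt "0 0 0 0 0 0"

```text
clock: 6.95
eef_pos: [491.5, -191.3, 161.2]
tool_rot: [-1.572, 0.001, -0.129]
force: [-0.0, 1.1, -1.1]
width: 12.9
```

Run:
```python
from h import *
s=read_state();print(s["clock"],s["eef_pos"],s["tool_rot"],s["force"],s["width"])
a=get_image("scene")[:,:,::-1].copy();b=get_image("side")[:,:,::-1].copy();w=get_image("wrist")[:,:,::-1].copy()
for n,i in zip("abw",(a,b,w)): cv2.imwrite(f"pics/{n}2.png",i)
ca=cv2.resize(a[120:220,130:263],(400,300),interpolation=cv2.INTER_CUBIC)
cb=cv2.resize(b[180:300,220:380],(400,300),interpolation=cv2.INTER_CUBIC)
cv2.imwrite("pics/c2.png",np.vstack([np.hstack([ca,cb]),np.hstack([cv2.resize(w,(400,300)),ca*0])]))
```

```text
6.95 [ 491.49391315 -191.30722474  161.2209579 ] [-1.57206646e+00  6.52036471e-04 -1.29151117e-01] [-0.00690097  1.0899133  -1.05105309] 12.91096900950423
```

View pics/c2.png

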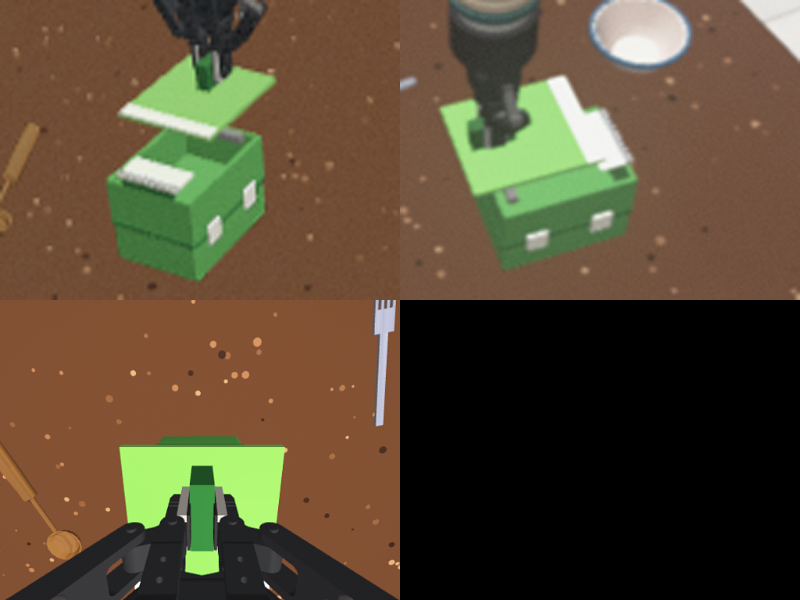

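Run:
```python
from h import *
def quad(n,m,z):
    k,l,st,ce=cv2.connectedComponentsWithStats(m);i=1+np.argmax(st[1:,4])
    ct=cv2.findContours((l==i).astype(np.uint8),0,1)[0][0][:,0]
    Q=ray(calibration(n),ct,z)[:,:2].astype(np.float32);r=cv2.minAreaRect(Q)
    a=np.radians(-7.2);u=np.array([np.cos(a),np.sin(a)]);v=np.array([-u[1],u[0]])
    e=[(Q@u).min(),(Q@u).max(),(Q@v).min(),(Q@v).max()]
    print(n,z,"c",np.round(r[0],1),"size",np.round(r[1],1),"ang",round(r[2],1),"xmin,xmax,ymin,ymax",np.round(e,1))
def sub(m,b):
    o=np.zeros_like(m);x0,x1,y0,y1=b;o[y0:y1,x0:x1]=m[y0:y1,x0:x1];return o
a=np.radians(-7.2);u=np.array([np.cos(a),np.sin(a)]);v=np.array([-u[1],u[0]])
print("box est",np.array([557.5,-197])@u,np.array([557.5,-197])@v,"tcp",np.array([491.5,-191.3])@u,np.array([491.5,-191.3])@v)
for n,f,bf,bl in(("scene","a",(160,205,170,192),(160,230,125,168)),("side","b",(270,320,215,255),(228,310,205,262))):
    h=cv2.cvtColor(cv2.imread(f"pics/{n}0.png"),cv2.COLOR_BGR2HSV)
    quad(n,sub(cv2.inRange(h,(0,0,150),(179,60,255)),bf),112)
    h=cv2.cvtColor(cv2.imread(f"pics/{f}2.png"),cv2.COLOR_BGR2HSV)
    print(h[150,184] if n=="scene" else h[240,250], h[185,185])
    m=cv2.inRange(h,(38,60,170),(60,170,255));w=cv2.inRange(h,(0,0,170),(179,60,255))
    quad(n,sub(m,bl),156.5);
    if n=="scene": quad(n,sub(m|w,bl),156.5); quad(n,sub(w,(160,210,140,168)),156.5)
    cv2.imwrite(f"pics/m_{n}.png",m)
```

```text
box est 577.7945929949893 -125.57331844685253 tcp 511.6006232769173 -128.19025806460408
scene 112 c [ 611.2 -203.9] size [73.9 38. ] ang 82.6 xmin,xmax,ymin,ymax [ 613.   651.  -162.6  -88.9]
[ 49 110 206] [ 63 135  85]
scene 156.5 c [ 516.1 -190.9] size [110.7 113.2] ang 82.2 xmin,xmax,ymin,ymax [ 479.8  593.1 -180.6  -69.9]
scene 156.5 c [ 525.  -193.5] size [112.8 131.1] ang 82.5 xmin,xmax,ymin,ymax [ 479.8  611.  -182.7  -69.9]
scene 156.5 c [ 578.8 -201.6] size [110.7  22.5] ang 82.3 xmin,xmax,ymin,ymax [ 587.8  610.7 -182.7  -72.1]
side 112 c [ 610.  -204.5] size [75.1 37.4] ang 82.9 xmin,xmax,ymin,ymax [ 612.   649.6 -163.9  -88.8]
[ 51 105 192] [ 12 110 128]
side 156.5 c [ 522.9 -207.4] size [139.7 135.3] ang 82.5 xmin,xmax,ymin,ymax [ 477.1  612.2 -210.3  -70. ]
```

Call:
apply_moves --pt "0 0 0 0 0 0.25" --pt "0 0 0 0 0 0.25" --pt "0 0.3 0 0 0 0" --pt "0.03 0.4 0 0 0 0" --pt "0 0.25 0 0 0 0" --pt "0 0.1 0 0 0 0" --pt "0 0 0 0 0 0" --pt "0 0 0 0 0 0"

```text
clock: 8.1
eef_pos: [491.5, -188.1, 119.6]
tool_rot: [-1.571, 0.069, -0.125]
force: [-0.3, -0.3, -0.3]
width: 12.8
```

Run:
```python
from h import *
s=read_state();print(s["clock"],s["eef_pos"],s["tool_rot"],s["force"],s["width"])
a=get_image("scene")[:,:,::-1].copy();b=get_image("side")[:,:,::-1].copy()
for n,i in zip("ab",(a,b)): cv2.imwrite(f"pics/{n}3.png",i)
ca=cv2.resize(a[140:220,140:247],(400,300),interpolation=cv2.INTER_CUBIC)
cb=cv2.resize(b[200:290,235:355],(400,300),interpolation=cv2.INTER_CUBIC)
cv2.imwrite("pics/c3.png",np.hstack([ca,cb]))
```

```text
8.1 [ 491.48572898 -188.09330842  119.62758049] [-1.57092559  0.06901348 -0.12469536] [-0.31735204 -0.25124517 -0.33506675] 12.819553743333392
```

View pics/c3.png

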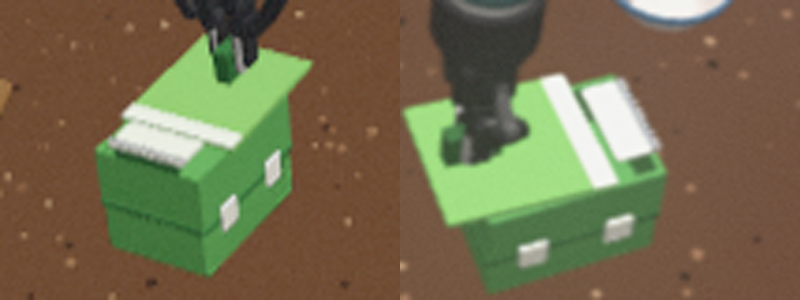

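```bash
cat >> h.py <<'E'
def meas(n,img,boxes,thr=(150,60)):
    "extent of white blobs in box axes (relative to nominal mouth) : list of (px box, z)"
    a=np.radians(-7.2);u=np.array([np.cos(a),np.sin(a)]);v=np.array([-u[1],u[0]])
    h=cv2.cvtColor(img,cv2.COLOR_BGR2HSV);w=cv2.inRange(h,(0,0,thr[0]),(179,thr[1],255))
    k,l,st,ce=cv2.connectedComponentsWithStats(w)
    for i in range(1,k):
        x,y,ww,hh,A=st[i];cx,cy=ce[i]
        if A<40 or not(boxes[0]<cx<boxes[1] and boxes[2]<cy<boxes[3]): continue
        ys,xs=np.where(l==i)
        for z in(105,112):
            Q=ray(calibration(n),np.c_[xs,ys],z)[:,:2].astype(np.float32);r=cv2.minAreaRect(Q)
            B=cv2.boxPoints(r)-np.array([557.5,-197],np.float32)
            X=np.c_[B@u,B@v];an=r[2] if r[2]<45 else r[2]-90
            print(n,"px",ce[i].round(),A,"z",z,"x",np.sort(X[:,0]).round(1),"y",np.sort(X[:,1]).round(1),"ang",round(an,1))
E
python3 - <<'E'
from h import *
meas("scene",cv2.imread("pics/a3.png"),(150,220,160,190));meas("side",cv2.imread("pics/b3.png"),(270,325,215,260))
E
```

```text
scene px [185. 176.] 323 z 105 x [ 3.9  4.2 64.9 65.2] y [-57.9 -57.8  51.4  51.6] ang -7.3
scene px [185. 176.] 323 z 112 x [12.6 12.9 73.  73.3] y [-51.  -50.9  57.4  57.5] ang -7.3
side px [295. 237.] 642 z 105 x [10.9 12.5 75.  76.6] y [-51.9 -51.   62.   62.9] ang -8.0
side px [295. 237.] 642 z 112 x [ 8.5 10.1 72.  73.6] y [-56.2 -55.3  56.6  57.5] ang -8.0
```

Run:
```python
from h import *
a=np.radians(-7.2);u=np.array([np.cos(a),np.sin(a)]);v=np.array([-u[1],u[0]])
def g(n,p,o,s,z):
    P=ray(calibration(n),np.array(p)/s+np.array(o)-.4,z)[:,:2]-np.array([557.5,-197]);print(n,z,np.c_[P@u,P@v].round(1).tolist())
g("side",[(165,74),(217,183)],(235,200),3.333,105.)
g("side",[(183,88),(225,160)],(235,200),3.333,112.)
g("scene",[(124,119),(236,146)],(140,140),3.745,105.)
g("scene",[(126,120),(204,139)],(140,140),3.745,112.)
for n,f,b in(("scene","a3",(150,220,160,190)),("side","b3",(270,325,215,260))):
    for t in((205,60),(220,60),(170,25),(190,25)):
        print(t);meas(n,cv2.imread(f"pics/{f}.png"),b,t)
```

```text
side 105.0 [[32.9, 59.1], [30.2, -50.0]]
side 112.0 [[38.3, 36.2], [41.4, -37.3]]
scene 105.0 [[28.4, -49.9], [21.9, 54.7]]
scene 112.0 [[37.4, -40.7], [33.1, 32.1]]
(205, 60)
scene px [185. 175.] 253 z 105 x [ 3.9  4.2 55.7 56. ] y [-54.6 -54.5  51.3  51.4] ang -7.3
scene px [185. 175.] 253 z 112 x [12.6 12.9 63.9 64.1] y [-47.7 -47.6  57.3  57.4] ang -7.3
(220, 60)
scene px [186. 175.] 224 z 105 x [ 3.9  4.2 52.9 53.2] y [-54.6 -54.5  51.3  51.4] ang -7.3
scene px [186. 175.] 224 z 112 x [12.6 12.9 61.1 61.4] y [-47.7 -47.6  57.3  57.4] ang -7.3
(170, 25)
scene px [184. 176.] 267 z 105 x [ 6.   6.2 62.6 62.9] y [-54.6 -54.5  51.3  51.4] ang -7.3
scene px [184. 176.] 267 z 112 x [14.6 14.8 70.8 71. ] y [-47.7 -47.6  57.3  57.4] ang -7.3
(190, 25)
scene px [185. 175.] 250 z 105 x [ 6.   6.2 60.5 60.7] y [-54.6 -54.5  51.3  51.4] ang -7.3
scene px [185. 175.] 250 z 112 x [14.6 14.8 68.6 68.9] y [-47.7 -47.6  57.3  57.4] ang -7.3
(205, 60)
side px [289. 240.] 274 z 105 x [11.1 12.1 31.4 32.4] y [-50.  -49.8  60.3  60.5] ang -7.7
side px [289. 240.] 274 z 112 x [ 8.7  9.7 28.9 29.8] y [
[... 637 characters left out ...]
 13.7 30.3 31.1] y [-48.5 -48.3  59.5  59.7] ang -7.7
side px [288. 239.] 233 z 112 x [10.5 11.3 27.7 28.6] y [-52.9 -52.7  54.2  54.3] ang -7.7
side px [301. 236.] 300 z 105 x [38.2 38.8 73.3 73.9] y [-32.4 -32.1  40.1  40.3] ang -6.8
side px [301. 236.] 300 z 112 x [35.6 36.2 70.4 70.9] y [-36.9 -36.6  34.9  35.2] ang -6.8
(190, 25)
side px [288. 239.] 233 z 105 x [12.9 13.7 30.3 31.1] y [-48.5 -48.3  59.5  59.7] ang -7.7
side px [288. 239.] 233 z 112 x [10.5 11.3 27.7 28.6] y [-52.9 -52.7  54.2  54.3] ang -7.7
side px [300. 236.] 284 z 105 x [38.2 38.8 72.  72.5] y [-31.9 -31.6  40.1  40.3] ang -6.8
side px [300. 236.] 284 z 112 x [35.6 36.2 69.  69.6] y [-36.4 -36.2  34.9  35.1] ang -6.8
```

Call:
apply_moves --pt "0 0 -0.06 0 0 0" --pt "0 0.05 0 0 0 0" --pt "0 0.03 0 0 0 0" --pt "0 0 0 0 0 0" --pt "0 0 0 0 0 0"

```text
clock: 8.82
eef_pos: [490.6, -190.4, 116.2]
tool_rot: [-1.571, 0.07, -0.125]
force: [-0.9, 0.4, 1.0]
width: 12.9
```

```bash
cat > look.py <<'E'
from h import *
import sys
t=sys.argv[1]
s=read_state();print(round(s["clock"],2),s["eef_pos"].round(1),s["tool_rot"].round(3),s["force"].round(1),round(s["width"],1))
a=np.radians(-7.2);u=np.array([np.cos(a),np.sin(a)]);v=np.array([-u[1],u[0]]);d=s["eef_pos"][:2]-[557.5,-197];print("tcp u,v",(d@u).round(1),(d@v).round(1))
A=get_image("scene")[:,:,::-1].copy();b=get_image("side")[:,:,::-1].copy()
cv2.imwrite(f"pics/a{t}.png",A);cv2.imwrite(f"pics/b{t}.png",b)
meas("scene",A,(150,220,150,190),(205,60));meas("side",b,(270,325,215,260),(205,60))
ca=cv2.resize(A[140:220,140:247],(400,300),interpolation=cv2.INTER_CUBIC)
cb=cv2.resize(b[200:290,235:355],(400,300),interpolation=cv2.INTER_CUBIC)
cv2.imwrite(f"pics/c{t}.png",np.hstack([ca,cb]))
E
python3 look.py 4
```

```text
8.82 [ 490.6 -190.4  116.2] [-1.571  0.07  -0.125] [-0.9  0.4  1. ] 12.9
tcp u,v -67.2 -1.8
scene px [185. 175.] 250 z 105 x [ 7.4  7.5 55.6 55.7] y [-54.6 -54.5  51.5  51.5] ang -7.3
scene px [185. 175.] 250 z 112 x [16.  16.2 63.8 63.9] y [-47.7 -47.6  57.4  57.5] ang -7.3
side px [288. 241.] 274 z 105 x [10.  10.6 29.7 30.4] y [-53.9 -53.7  54.7  54.8] ang -6.9
side px [288. 241.] 274 z 112 x [ 7.6  8.2 27.2 27.8] y [-58.2 -58.1  49.4  49.5] ang -6.9
side px [300. 236.] 276 z 105 x [37.5 38.4 68.7 69.7] y [-31.6 -31.2  41.3  41.7] ang -7.9
side px [300. 236.] 276 z 112 x [34.9 35.8 65.8 66.8] y [-36.1 -35.7  36.1  36.5] ang -7.9
```

Call:
apply_moves --pt "0 0.02 0 0 0 0" --pt "0 0 0 0 0 0" --pt "0 0 0 0 0 0"

```text
clock: 9.3
eef_pos: [490.6, -190.4, 115.8]
tool_rot: [-1.571, 0.07, -0.125]
force: [-1.8, -0.4, 5.5]
width: 12.7
```

Call:
apply_moves --pt "0 0.02 0 0 0 0" --pt "0 0 0 0 0 0" --pt "0 0 0 0 0 0"

```text
clock: 9.68
eef_pos: [490.4, -190.4, 115.3]
tool_rot: [-1.571, 0.07, -0.125]
force: [-3.3, -0.5, 8.7]
width: 12.9
```

Call:
apply_moves --pt "0.05 -0.024 0 0 0 0" --pt "0.07 -0.005 0 0 0 0" --pt "0.07 -0.005 0 0 0 0" --pt "0.07 -0.005 0 0 0 0" --pt "0 0 0 0 0 0" --pt "0 0 0 0 0 0"

```text
clock: 10.42
eef_pos: [500.5, -191.4, 115.6]
tool_rot: [-1.571, 0.071, -0.125]
force: [-2.4, 0.3, 5.4]
width: 13.3
```

```bash
python3 look.py 5
```

```text
10.43 [ 500.5 -191.4  115.6] [-1.571  0.071 -0.125] [-2.4  0.3  5.4] 13.3
tcp u,v -57.3 -1.6
scene px [184. 176.] 207 z 105 x [17.4 17.5 55.5 55.6] y [-53.6 -53.5  51.6  51.6] ang -7.1
scene px [184. 176.] 207 z 112 x [26.  26.1 63.7 63.8] y [-46.7 -46.6  57.6  57.6] ang -7.1
side px [296. 238.] 539 z 105 x [19.8 19.9 69.1 69.2] y [-53.9 -53.9  54.7  54.8] ang -7.2
side px [296. 238.] 539 z 112 x [17.3 17.4 66.2 66.3] y [-58.3 -58.2  49.4  49.5] ang -7.2
```

View pics/c5.png

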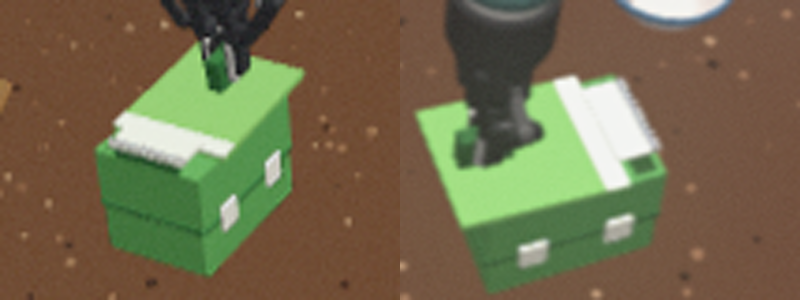

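Call:
apply_moves --pt "0.07 -0.005 0 0 0 0" --pt "0.07 -0.005 0 0 0 0" --pt "0.07 -0.005 0 0 0 0" --pt "0.07 -0.005 0 0 0 0" --pt "0.07 -0.005 0 0 0 0" --pt "0.07 -0.005 0 0 0 0" --pt "0.05 -0.004 0 0 0 0" --pt "0 0 0 0 0 0" --pt "0 0 0 0 0 0"

```text
clock: 11.65
eef_pos: [519.2, -193.8, 115.7]
tool_rot: [-1.571, 0.071, -0.125]
force: [-3.0, 1.0, 5.0]
width: 12.9
```

```bash
python3 look.py 6
```

```text
11.65 [ 519.2 -193.8  115.7] [-1.571  0.071 -0.125] [-3.  1.  5.] 12.9
tcp u,v -38.4 -1.6
scene px [183. 178.] 171 z 105 x [26.3 27.  55.4 56.1] y [-52.3 -52.1  52.1  52.3] ang -7.6
scene px [183. 178.] 171 z 112 x [34.8 35.4 63.6 64.3] y [-45.4 -45.3  58.   58.2] ang -7.6
side px [300. 237.] 368 z 105 x [37.  37.9 68.9 69.8] y [-53.6 -53.3  54.9  55.1] ang -6.7
side px [300. 237.] 368 z 112 x [34.3 35.2 66.  66.9] y [-57.9 -57.7  49.6  49.8] ang -6.7
```

Call:
apply_moves --pt "0.025 -0.002 0 0 0 0" --pt "0.025 -0.002 0 0 0 0" --pt "0 0 0 0 0 0"

```text
clock: 12.12
eef_pos: [520.9, -194.0, 115.7]
tool_rot: [-1.571, 0.071, -0.125]
force: [-4.1, 1.0, 5.8]
width: 13.0
```

Call:
apply_moves --pt "0.02 -0.001 0 0 0 0" --pt "0 0 0 0 0 0"

```text
clock: 12.38
eef_pos: [521.5, -194.1, 115.7]
tool_rot: [-1.571, 0.072, -0.125]
force: [-3.8, 0.5, 6.1]
width: 12.9
```

Call:
apply_moves --pt "0.02 -0.001 0 0 0 0" --pt "0 0 0 0 0 0"

```text
clock: 12.62
eef_pos: [522.3, -194.2, 115.7]
tool_rot: [-1.571, 0.072, -0.125]
force: [-3.6, 0.5, 5.3]
width: 13.1
```

Call:
apply_moves --pt "0.02 -0.001 0 0 0 0" --pt "0 0 0 0 0 0"

```text
clock: 12.88
eef_pos: [523.1, -194.3, 115.7]
tool_rot: [-1.571, 0.072, -0.125]
force: [-3.7, -0.3, 5.0]
width: 12.9
```

Call:
apply_moves --pt "0.02 -0.001 0 0 0 0" --pt "0 0 0 0 0 0"

```text
clock: 13.12
eef_pos: [523.9, -194.4, 115.7]
tool_rot: [-1.571, 0.072, -0.125]
force: [-4.2, 0.9, 5.4]
width: 12.8
```

Call:
apply_moves --pt "0.02 -0.001 0 0 0 0" --pt "0 0 0 0 0 0"

```text
clock: 13.38
eef_pos: [524.3, -194.5, 115.7]
tool_rot: [-1.571, 0.072, -0.125]
force: [-5.3, 1.3, 7.6]
width: 13.0
```

```bash
python3 look.py 7
```

```text
13.38 [ 524.3 -194.5  115.7] [-1.571  0.072 -0.125] [-5.3  1.3  7.6] 13.0
tcp u,v -33.3 -1.7
scene px [183. 178.] 171 z 105 x [26.7 26.8 60.4 60.5] y [-54.6 -54.5  52.2  52.2] ang -7.2
scene px [183. 178.] 171 z 112 x [35.1 35.2 68.5 68.6] y [-47.7 -47.6  58.1  58.2] ang -7.2
side px [300. 237.] 371 z 105 x [37.  37.7 69.  69.7] y [-54.1 -53.9  54.9  55.1] ang -6.8
side px [300. 237.] 371 z 112 x [34.4 35.1 66.1 66.7] y [-58.4 -58.2  49.6  49.8] ang -6.8
```

View pics/c7.png

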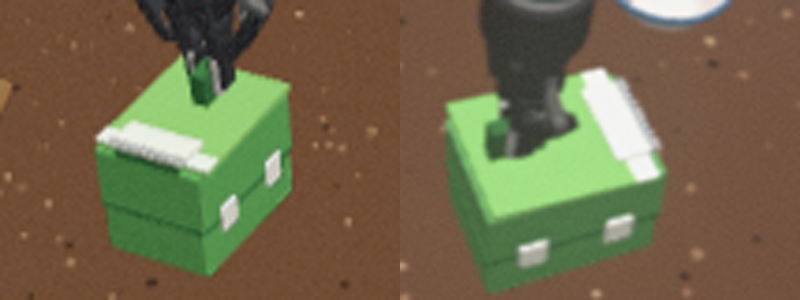

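Call:
apply_moves --pt "-0.02 0.02 0 0 0 -0.1" --pt "-0.01 0.032 0 0 0 -0.1" --pt "-0.01 0.032 0 0 0 -0.1" --pt "0 0.032 0 0 0 -0.1" --pt "0 0.032 0 0 0 -0.1" --pt "0 0 0 0 0 0" --pt "0 0 0 0 0 0"

```text
clock: 14.35
eef_pos: [523.8, -194.4, 110.0]
tool_rot: [-1.571, -0.0, -0.125]
force: [-2.7, 1.5, 7.8]
width: 13.1
```

```bash
python3 look.py 8
```

```text
14.35 [ 523.8 -194.4  110. ] [-1.571 -0.    -0.125] [-2.7  1.5  7.8] 13.1
tcp u,v -33.8 -1.7
scene px [183. 178.] 168 z 105 x [26.8 26.9 60.4 60.5] y [-53.7 -53.6  52.2  52.2] ang -7.2
scene px [183. 178.] 168 z 112 x [35.2 35.3 68.5 68.6] y [-46.8 -46.7  58.1  58.2] ang -7.2
side px [300. 237.] 372 z 105 x [37.  37.7 69.  69.7] y [-54.1 -53.9  54.9  55.1] ang -6.8
side px [300. 237.] 372 z 112 x [34.4 35.1 66.1 66.7] y [-58.4 -58.2  49.6  49.8] ang -6.8
```

Call:
apply_moves --pt "0 0.02 0 0 0 0" --pt "0 0 0 0 0 0"

```text
clock: 14.7
eef_pos: [523.8, -194.4, 109.8]
tool_rot: [-1.571, -0.0, -0.125]
force: [-4.4, 1.1, 13.0]
width: 12.8
```

Call:
apply_moves --pt "0 0.02 0 0 0 0" --pt "0 0 0 0 0 0"

```text
clock: 14.95
eef_pos: [523.8, -194.4, 109.8]
tool_rot: [-1.571, -0.001, -0.125]
force: [-4.9, 1.8, 18.3]
width: 13.1
```

Call:
apply_moves --pt "0 0.02 0 0 0 -0.05" --pt "0 0 0 0 0 0" --pt "0 0 0 0 0 0"

```text
clock: 15.32
eef_pos: [523.9, -194.4, 109.8]
tool_rot: [-1.571, -0.008, -0.125]
force: [-6.4, 1.7, 25.7]
width: 13.2
```

```bash
python3 look.py 9
python3 - <<'E'
from h import *
w=get_image("wrist")[:,:,::-1].copy();b=cv2.imread("pics/b9.png");a=cv2.imread("pics/a9.png")
cv2.imwrite("pics/w9.png",w)
r=lambda i:cv2.resize(i,(400,300),interpolation=cv2.INTER_CUBIC)
cv2.imwrite("pics/d9.png",np.vstack([np.hstack([r(a[150:204,155:227]),r(b[210:285,245:345])]),np.hstack([r(w),r(w[150:300,130:330])])]))
E
```

```text
15.32 [ 523.9 -194.4  109.8] [-1.571 -0.008 -0.125] [-6.4  1.7 25.7] 13.2
tcp u,v -33.7 -1.7
scene px [183. 178.] 168 z 105 x [26.8 26.9 60.4 60.5] y [-53.7 -53.6  52.2  52.2] ang -7.2
scene px [183. 178.] 168 z 112 x [35.2 35.3 68.5 68.6] y [-46.8 -46.7  58.1  58.2] ang -7.2
side px [300. 237.] 372 z 105 x [37.  37.7 69.  69.7] y [-54.1 -53.9  54.   54.2] ang -6.8
side px [300. 237.] 372 z 112 x [34.4 35.1 66.1 66.7] y [-58.4 -58.2  48.7  49. ] ang -6.8
```

View pics/d9.png

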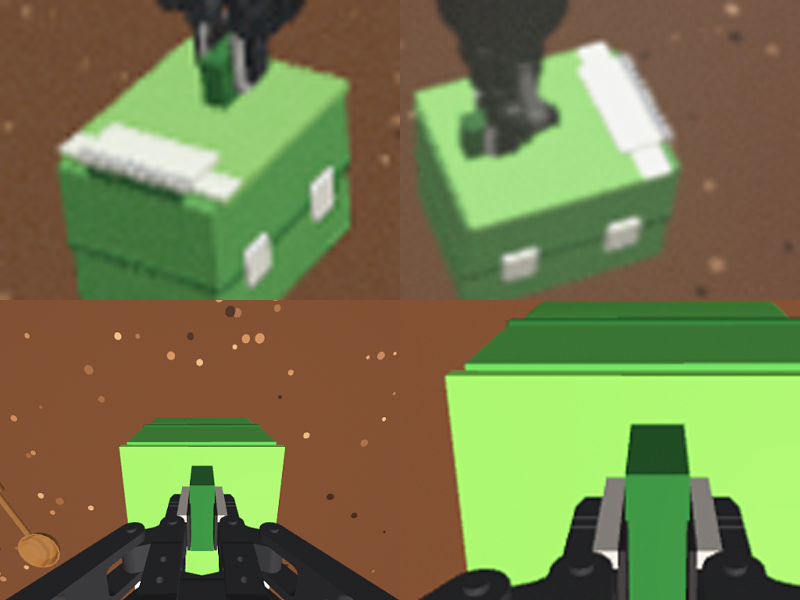

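Run:
```python
from h import *
w=cv2.imread("pics/w9.png");c=calibration("wrist")
G=w[:,:,1].astype(int)
for x in(175,215,300,340): print(x,list(zip(range(177,194),G[177:194,x])))
for y in(182,183,184,190): 
    h=cv2.cvtColor(w,cv2.COLOR_BGR2HSV)[y];m=np.where((h[:,0]>40)&(h[:,0]<85)&(h[:,1]>90))[0];print(y,m.min(),m.max())
a=np.radians(-7.2);u=np.array([np.cos(a),np.sin(a)]);v=np.array([-u[1],u[0]])
for uv,z in(((160,181.5),100),((355,181.5),100),((153,188),105),((364,188),105)):
    P=ray(c,uv,z)[0,:2]-[557.5,-197];print(uv,(P@u).round(1),(P@v).round(1))
```

```text
175 [(177, np.int64(115)), (178, np.int64(116)), (179, np.int64(115)), (180, np.int64(112)), (181, np.int64(133)), (182, np.int64(219)), (183, np.int64(227)), (184, np.int64(229)), (185, np.int64(179)), (186, np.int64(140)), (187, np.int64(163)), (188, np.int64(248)), (189, np.int64(250)), (190, np.int64(248)), (191, np.int64(248)), (192, np.int64(248)), (193, np.int64(248))]
215 [(177, np.int64(116)), (178, np.int64(116)), (179, np.int64(115)), (180, np.int64(113)), (181, np.int64(134)), (182, np.int64(221)), (183, np.int64(228)), (184, np.int64(230)), (185, np.int64(180)), (186, np.int64(140)), (187, np.int64(164)), (188, np.int64(248)), (189, np.int64(250)), (190, np.int64(248)), (191, np.int64(248)), (192, np.int64(248)), (193, np.int64(248))]
300 [(177, np.int64(116)), (178, np.int64(116)), (179, np.int64(115)), (180, np.int64(111)), (181, np.int64(161)), (182, np.int64(224)), (183, np.int64(228)), (184, np.int64(230)), (185, np.int64(181)), (186, np.int64(141)), (187, np.int64(131)), (188, np.int64(249)), (189, np.int64(251)), (190, np.int64(249)), (191, np.int64(249)), (192, np.int64(249)), (193, np.int64(249))]
340 [(177, np.int64(116)), (178, np.int64(116)), (179, np.int64(114)), (180, np.int64(111)), (181, np.int64(163)), (182, np.int64(225)), (183, np.int64(229)), (184, np.int64(231)), (185, np.int64(182)), (186, np.int64(142)), (187, np.int64(131)), (188, np.int64(250)), (189, np.int64(252)), (190, np.int64(249)), (191, np.int64(249)), (192, np.int64(249)), (193, np.int64(249))]
182 162 353
183 162 353
184 163 353
190 153 364
(160, 181.5) -70.8 -53.5
(355, 181.5) -71.1 48.9
(153, 188) -68.7 -55.7
(364, 188) -69.0 52.2
```

Run:
```python
from h import *
c=calibration("wrist");a=np.radians(-7.2);u=np.array([np.cos(a),np.sin(a)])
f=lambda r,z:((ray(c,(258,r),z)[0,:2]-[557.5,-197])@u).round(2)
x=[f(185.2,100),f(187.4,105)];print("rim edge",f(181.2,100),"lid rear bottom/top",x)
s=read_state();print(s["clock"],s["force"],s["eef_pos"],s["width"])
if abs(x[0]-x[1])<1.2: finish_job();print("handed in")
```

```text
rim edge -71.09 lid rear bottom/top [np.float64(-68.9), np.float64(-69.19)]
15.475 [-6.03280854  1.6243246  26.01218585] [ 523.8579671  -194.41989201  109.77621179] 12.818307522533894
the job is handed in; nothing more can be done
handed in
```

I gripped the large lid by its rib and rested its striped edge on the rim about 5 mm short of the flap. I then slid it in under the flap to the stop, backed off a little and pressed the plain end flat. I handed it in at 15.5 s of robot time while still pressing with about 26 N; no verdict is reported.

Last checks:
- **Position:** the wrist picture puts the plain end about 2.1 mm inside the rim's end, so the striped edge is within about 0.5 mm of the stop. The lid is about 0.5 mm off centre and within about 0.1° of square.
- **Flatness:** the plain end's underside and top edges line up at rim height, to within 0.3 mm. Pressing harder raised the force but the height stayed at 109.8 mm, so the lid is on the rim. I infer that the seal is pressed level, because the lid now hides it.
- **Flap:** it looks the same as before the slide in both fixed views, so I judge it was not lifted. I could not measure its angle directly.
- **Bystanders:** I sent the arm nowhere near the bowl, bottle, spoon or fork, but did not measure them again at the end.

One disagreement: while the lid was sliding in, the side camera put its edge about 3 mm further in than the arm's own position reading. I settled it by feeling for the stop, and the last wrist picture agreed with that.

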